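# Aim the solar lantern at the dinner plate and switch it on

## Task

Light the dinner plate: with a light push of a fingertip on the steel arm at the back of the blue lantern, swivel the lantern head until its lamp faces straight towards the middle of the flat steel plate (not the bowl). Then push the toggle switch on the lantern's foot all the way over, from leaning away from the lantern head to leaning towards it. Do not grip the arm, and leave the plate and everything else on the trunk where they are.

Things in the scene. Friction and masses are not known exactly. Their poses are not given: they have to be found in the camera images.
- lantern: Fixed foot of the blue solar lantern, screwed to the trunk: black round foot 110 mm across, 42 mm high, with a blue pod 60 mm wide, 40 mm high, reaching from it to 190 mm along the foot's -x (roughly towards the robot). Origin: on the upright swivel axis, at the trunk's top; z up. The head on it is 84 mm across and its flat top is 150 mm above the trunk.
- lens (a point): Centre of the lamp's white round lens (50 mm across) in a 60 mm snout on the head's front, 96 mm above the trunk and 61.5 mm from the swivel axis. Its x axis is level and points out along the light beam; z up; it turns with the head.
- head: The lantern's blue head, 84 mm across, swivelling on the foot, with the lens in front and a push arm behind. Origin: on the swivel axis, 46 mm above the trunk; x points along the beam, z up. Turns about z, up to 2.4 rad either way from the foot's +x. Stiff swivel (about 0.12 N m, some 1.5 N of push near the arm's end): it stays where it is left.
- tail_end (a point): Centre of the 18 mm ball on the end of the push arm, 93 mm behind the swivel axis, 130 mm above the trunk. The arm is a level steel bar, 10 mm wide, 14 mm high, at the same height, pointing straight back from the head, opposite the lens; free from 42 to 102 mm from the axis. Below it is only the foot (42 mm high) and its pod; the off switch stands clear beyond the arm's end. Turns with the head.
- switch (a joint): Toggle lever on the pod: 0 leaning away from the lantern head (off), 1.0 leaning over towards the head (on), rad. Stays where it is left.
- switch_tip (a point): Centre of the 26 mm ball on the toggle's 10 mm stem. The stem pivots 62 mm above the trunk, 150 mm from the swivel axis along the foot's -x, in a black block (70 x 50 mm, top 65 mm up); ball 50 mm from the pivot. Off: ball centre 174 mm from the swivel axis; on: 126 mm; both 106 mm up, 112 mm midway. It swings along the foot's +x and needs about 1.5 N.
- plate: Flat round steel dinner plate, 200 mm across, 18 mm high, lying on the trunk to the left or right of the lantern. Origin: centre of its underside.
- bowl: Open steel bowl, 130 mm across the rim, 50 mm high; bystander. Origin: centre of its underside.
- comb: Yellow plastic comb lying flat, 175 x 34 mm, 5 mm thick; bystander. Origin under its spine, x along the spine.
- bottle: Green glass bottle with a steel twist cap, 62 mm across, 170 mm high, standing; bystander. Origin: centre of its underside.
- mug: Aluminium mug, 76 mm across, 85 mm high, handle at its +y; bystander. Origin: centre of its underside.
- soapbox: Cardboard soap box, 60 x 90 x 35 mm; bystander. Origin: centre of its underside.
- jar: Clear jar with dark lid, 60 mm across, 75 mm high; bystander. Origin: centre of its underside.
Things that resemble listed ones, but are neither listed nor needed, are in the scene too. There is more than one size of the plate; the one meant has the size given above.

How it is judged:
By the outcome, as a careful person would: the job done as asked, in the order asked, and still so for the second after the job is handed in, with the robot touching nothing.
It also fails if it takes over 64 s, if anything falls off the work surface, if the arm or the gripper's body presses on something with over 40 N, if the wrist force passes 120 N, or if a joint passes its speed limit or range.

## Robot

A 6-joint arm with a two-finger parallel gripper is mounted at the origin on the work surface. World frame = base frame: x ahead of the robot, y to its left, z up, the work surface at z = 0. Lengths are in m, angles in rad, forces in N, time in s.
With the tool pointing down it reaches from about 0.35 to 0.875 m from the base axis. Payload 4.2 kg.
Tool frame: the origin (TCP) lies between the finger pads; the fingertips stand 25 mm ahead of it and the grasp point (between the pads) lies 6 mm ahead of it; z points along the fingers, y is the line along which they close (so a half turn about z gives the same grasp; the last joint's range is limited). The gripper opens to 85 mm and grips with 20 to 120 N. Pads are 22 mm wide; open, the fingers measure 114 mm over their backs; the gripper's body (76 mm by 85 mm) begins 54 mm behind the grasp point. The pads swing forward as they close: fully open they stand 13 mm farther back than shut.
Start: joints at [1.425, 0.385, 0.008, 0, -1.194, -0.259], TCP at [0.246, 0.574, 0.256] pointing down, gripper open.
Joint ranges: [-3.14, 3.14], [-1.21, 2.06], [-1.07, 1.41], [-3.16, 2.05], [-2.99, -0.16], [-3.1, 3.1]. Speed limits (rad/s): [2.79, 2.79, 3.14, 3.14, 3.14, 3.14].

## Interface

Orientations are given as [roll, pitch, yaw] about the fixed x, y, z axes, in that order (R = Rz(yaw) Ry(pitch) Rx(roll)).
In Python, from station import robot, eyes gives the robot as it stands.
- The arm moves only by the shell command python3 -m pendant 'ROWS' [FORCE]. ROWS is JSON, a list of rows, each a list of 3 entries, a list of its own where there are three numbers: the shift along the tool's x, y, z in m, then the turn, a rotation vector about the tool's x, y, z in rad, then the opening, from 0 (shut) to 1 (fully open). A call has 1 to 20 rows; each row is the pose to reach, as a shift and turn from the pose commanded when the call began, along the tool's axes at that moment; what a row does not reach only later rows make up. A row lasts 1/10 s, in which the tool goes at most 50 mm and 8.59 degrees, less where a joint would pass 70% of its speed; a pose out of reach is approached as far as the arm can. A call with a gripper value outside its range is refused whole. The fingers move at their own pace and stop on an object; FORCE is the grip in N (left out, the last holds). Time passes only in rows, so rows that repeat a pose let the fingers close. It gives the time, the measured TCP pose, the force, the opening and the grip force at its end, in the units of the state.
- robot.sense(): the state, without advancing time (a new reading comes with each control period).
- eyes.snapshot(name): name is "scene" or "top"; returns the picture (420x560x3 uint8, red, green, blue); there is no depth.
- eyes.calibration(name): a dict with "vfov" (degrees; the focal length in pixels is half the picture's height over the tangent of half this angle, whatever the lens; pixels are square), "cx", "cy" (the principal point, pixels), "distortion" ([k1, k2, p1, p2, k3] as OpenCV has them; the pictures are not rectified), "extrinsics" (4x4, takes a point from camera to world coordinates). Camera axes: x right, y down, z forward; pixel columns grow to the right and rows downward; lengths in m; the calibration is good to about 2 mm. A picture is of the moment at which its call begins. calibration takes no time and is no camera call.
- robot.job_done(): hands the job in; it is judged then, once.
The state is a dict: "time_s": time; "joint_pos": joint angles; "qd": joint speeds; "joint_efforts": joint torques, N m; "tcp_pos": TCP position; "ee_rot": TCP orientation; "contact_force": force on the tool from outside, world axes, zero at the start; "ft_torque": the same for the moment, N m; "opening": opening from 0.0 (shut) to 1.0 (fully open); "finger_force": force on a finger pad.
Only numpy, scipy, OpenCV 4.12 (cv2) and the standard library are available. Lean on these libraries where they do the work, as an engineer would, in place of code of your own. Each camera call takes 0.05 s, during which the arm holds its last target. There are 200 camera calls.

## Working session

There is one attempt and no reset: what is moved stays moved. The work goes in short steps, Python scripts to look and compute and a shell command to move; the robot and the scene stay as the last step left them, time stands still between calls to the robot, and variables do not carry over. Pictures are saved under pics/ and viewed, at most 10 in all, crops included, and the job is handed in when it is done.

```bash
mkdir -p pics; python3 - <<'E'
from station import robot, eyes
import cv2, numpy as np
for n in("scene","top"):
    im=eyes.snapshot(n); cv2.imwrite(f"pics/{n}0.png",im[:,:,::-1])
    c=eyes.calibration(n); print({k:(np.round(v,3).tolist()) for k,v in c.items()})
s=robot.sense(); print({k:np.round(v,3).tolist() for k,v in s.items()})
E
```

```text
{'vfov': 54.186, 'cx': 276.44, 'cy': 204.172, 'distortion': [-0.043, 0.0, 0.0, 0.0, 0.0], 'extrinsics': [[-0.222, 0.729, -0.648, 1.404], [0.975, 0.174, -0.138, 0.172], [0.013, -0.662, -0.749, 1.079], [0.0, 0.0, 0.0, 1.0]]}
{'vfov': 55.686, 'cx': 280.515, 'cy': 216.427, 'distortion': [0.002, 0.0, 0.0, 0.0, 0.0], 'extrinsics': [[-0.063, -0.977, 0.205, 0.272], [-0.998, 0.061, -0.016, 0.003], [0.003, -0.205, -0.979, 1.362], [0.0, 0.0, 0.0, 1.0]]}
{'time_s': 0.1, 'joint_pos': [1.425, 0.385, 0.007, -0.0, -1.194, -0.259], 'qd': [0.0, -0.001, 0.002, 0.003, -0.001, 0.001], 'joint_efforts': [-0.0, -39.332, 18.893, 4.198, -0.003, 0.0], 'tcp_pos': [0.246, 0.574, 0.255], 'ee_rot': [3.14, -0.0, -0.405], 'contact_force': [-0.874, -0.545, -0.756], 'ft_torque': [-0.013, 0.013, -0.005], 'finger_force': 0.0, 'opening': 1.001}
```

View pics/scene0.png

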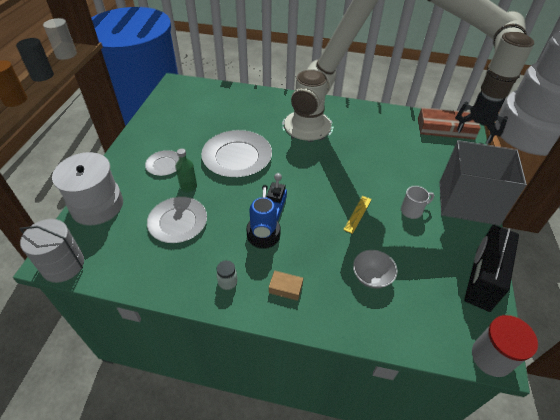

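View pics/top0.png

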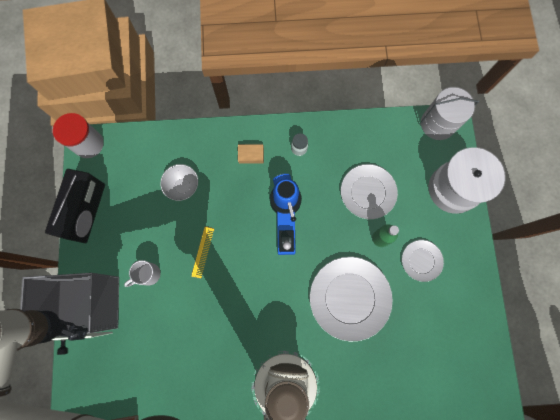

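The scene view shows the lantern at about (265,220). The top view has it at (286,210). There are three candidate plates in the top view: (369,192), (350,298) and (423,260). I'll measure their diameters next, and crop the lantern.

```bash
cat > h.py <<'E'
import numpy as np, cv2
from station import robot, eyes
def K(n):
    c=eyes.calibration(n); f=210/np.tan(np.radians(c["vfov"]/2))
    return np.array([[f,0,c["cx"]],[0,f,c["cy"]],[0,0,1]]),np.array(c["distortion"],float),np.array(c["extrinsics"])
def ray(n,px):
    k,d,E=K(n); p=cv2.undistortPoints(np.array(px,float).reshape(-1,1,2),k,d)[:,0]
    return E[:3,3],np.c_[p,np.ones(len(p))]@E[:3,:3].T
def onz(n,px,z):
    o,r=ray(n,px); return o+r*((z-o[2])/r[:,2])[:,None]
def proj(n,P):
    k,d,E=K(n); W=np.linalg.inv(E)
    return cv2.projectPoints(np.array(P,float).reshape(-1,1,3),cv2.Rodrigues(W[:3,:3])[0],W[:3,3],k,d)[0][:,0]
def crop(im,x0,y0,x1,y1,s,name):
    cv2.imwrite(name,cv2.resize(im[y0:y1,x0:x1,::-1],None,fx=s,fy=s,interpolation=cv2.INTER_CUBIC))
def circ(P):
    A=np.c_[2*P[:,:2],np.ones(len(P))]; s=np.linalg.lstsq(A,(P[:,:2]**2).sum(1),rcond=None)[0]
    return s[:2],np.sqrt(s[2]+s[0]**2+s[1]**2)
E
python3 - <<'E'
from h import *
for n in("top","scene"):
    im=cv2.imread(f"pics/{n}0.png"); hsv=cv2.cvtColor(im,cv2.COLOR_BGR2HSV)
    m=((hsv[...,1]<50)&(hsv[...,2]>60)).astype(np.uint8)
    for c in cv2.findContours(m,cv2.RETR_EXTERNAL,cv2.CHAIN_APPROX_NONE)[0]:
        if cv2.contourArea(c)<500: continue
        P=onz(n,cv2.convexHull(c)[:,0],0.018); ce,r=circ(P)
        if r<.2: print(n,cv2.boundingRect(c),ce.round(3),"d",round(2*r,3),"res",np.abs(np.hypot(*(P[:,:2]-ce).T)-r).max().round(4))
t=cv2.imread("pics/top0.png")[:,:,::-1]; s=cv2.imread("pics/scene0.png")[:,:,::-1]
a=cv2.resize(t[160:270,250:330],None,fx=5,fy=5,interpolation=cv2.INTER_CUBIC)
b=cv2.resize(s[165:255,235:305],None,fx=5.5,fy=5.5,interpolation=cv2.INTER_CUBIC)
b=cv2.copyMakeBorder(b,0,a.shape[0]-b.shape[0],0,0,cv2.BORDER_CONSTANT)
cv2.imwrite("pics/l.png",np.hstack([a,b])[:,:,::-1])
E
```

```text
top (252, 351, 66, 69) [0.    0.001] d 0.21 res 0.0088
top (124, 260, 36, 27) [0.379 0.459] d 0.11 res 0.0143
top (309, 256, 84, 86) [ 0.264 -0.234] d 0.275 res 0.0012
top (402, 239, 42, 43) [ 0.373 -0.488] d 0.142 res 0.001
top (340, 164, 58, 55) [ 0.626 -0.333] d 0.2 res 0.001
top (160, 164, 38, 37) [0.7  0.33] d 0.133 res 0.0018
scene (463, 373, 97, 47) [1.001 0.713] d 0.231 res 0.0545
scene (472, 326, 52, 51) [0.866 0.664] d 0.131 res 0.0106
scene (353, 250, 45, 39) [0.67  0.327] d 0.136 res 0.0025
scene (147, 197, 60, 46) [ 0.626 -0.333] d 0.2 res 0.0021
scene (401, 186, 33, 33) [0.362 0.451] d 0.147 res 0.0157
scene (145, 149, 41, 27) [ 0.37  -0.479] d 0.153 res 0.0132
scene (201, 130, 71, 47) [ 0.258 -0.234] d 0.274 res 0.0016
scene (282, 110, 51, 31) [0.019 0.003] d 0.211 res 0.0049
```

View pics/l.png

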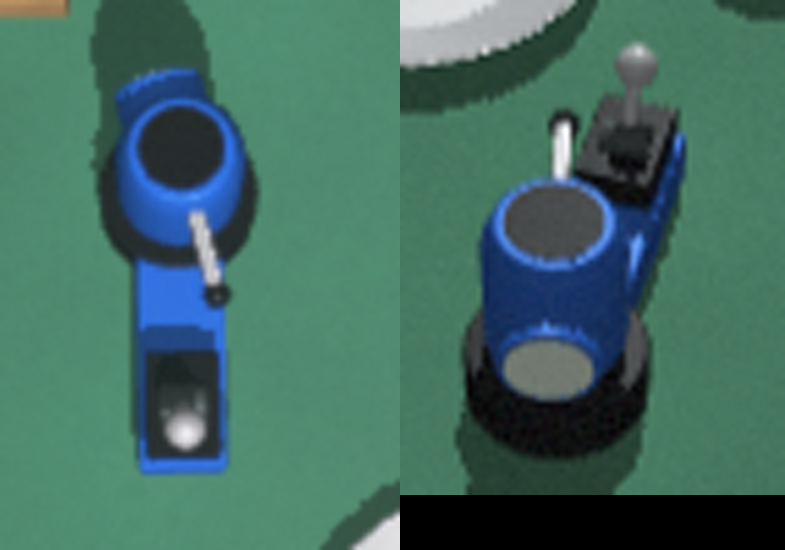

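In the crop, the left half is the top view: dark head disc at (181,148), tail ball at (217,294), switch ball at (186,430), lens pointing up and slightly left. The right half is the scene view with the same features. Only the plate at (369,192) top / (177,220) scene is 0.200 m across. The others are 0.275 and 0.142, so this is the one meant.

```bash
cat > m.py <<'E'
from h import *
def T(x,y): return ((x+.5)/5-.5+250,(y+.5)/5-.5+160)
def S(x,y): return ((x-400+.5)/5.5-.5+235,(y+.5)/5.5-.5+165)
def tri(a,b):
    o1,r1=ray("top",a);o2,r2=ray("scene",b);r1=r1[0];r2=r2[0]
    t=np.linalg.lstsq(np.c_[r1,-r2],o2-o1,rcond=None)[0]
    p,q=o1+t[0]*r1,o2+t[1]*r2; return (p+q)/2,np.linalg.norm(p-q)
E
python3 - <<'E'
from m import *
for nm,a,b,z in(("disc",(181,148),(557,221),.15),("tail",(217,294),(564,122),.13),("ball",(186,430),(636,63),.106)):
    p,g=tri(T(*a),S(*b)); print(nm,p.round(4),g.round(4),onz("top",T(*a),z).round(4),onz("scene",S(*b),z).round(4))
im=cv2.imread("pics/top0.png"); hsv=cv2.cvtColor(im,cv2.COLOR_BGR2HSV)
# pod bottom corners in top crop (pod top z=.04)
P=onz("top",[T(140,468),T(227,466),T(137,270),T(224,262)],.04); print(P.round(4))
E
```

```text
disc [ 0.6121 -0.0382  0.1497] 0.0023 [[ 0.6122 -0.0393  0.15  ]] [[ 0.6123 -0.037   0.15  ]]
tail [ 0.5206 -0.0561  0.131 ] 0.0005 [[ 0.5209 -0.0564  0.13  ]] [[ 0.5197 -0.0562  0.13  ]]
ball [ 0.4388 -0.0314  0.1064] 0.0007 [[ 0.4389 -0.0318  0.106 ]] [[ 0.4383 -0.0311  0.106 ]]
[[ 0.4241 -0.0013  0.04  ]
 [ 0.4218 -0.0593  0.04  ]
 [ 0.5591 -0.0076  0.04  ]
 [ 0.5609 -0.0671  0.04  ]]
```

```bash
python3 -m pendant '[[[0,0,-0.04],[0,0,0],0],[[0,0,-0.04],[0,0,0],0],[[0.13,0.12,-0.04],[0,0,-0.15],0],[[0.13,0.12,-0.04],[0,0,-0.15],0],[[0.13,0.12,-0.04],[0,0,-0.15],0],[[0.13,0.12,-0.04],[0,0,-0.15],0],[[0.27,0.244,-0.04],[0,0,-0.3],0],[[0.27,0.244,-0.04],[0,0,-0.3],0],[[0.27,0.244,-0.04],[0,0,-0.3],0],[[0.27,0.244,-0.04],[0,0,-0.3],0],[[0.4,0.366,-0.04],[0,0,-0.45],0],[[0.4,0.366,-0.04],[0,0,-0.45],0],[[0.4,0.366,-0.04],[0,0,-0.45],0],[[0.4,0.366,-0.04],[0,0,-0.45],0],[[0.538,0.488,-0.04],[0,0,-0.598],0],[[0.538,0.488,-0.04],[0,0,-0.598],0],[[0.538,0.488,-0.04],[0,0,-0.598],0],[[0.538,0.488,-0.04],[0,0,-0.598],0],[[0.538,0.488,-0.04],[0,0,-0.598],0],[[0.538,0.488,-0.04],[0,0,-0.598],0]]'
```

```text
time_s: 2.1
tcp_pos: [0.5484, -0.0869, 0.2955]
ee_rot: [-3.141, 0.001, 0.191]
contact_force: [-0.3, -0.3, -1.2]
opening: -0.001
finger_force: 0.0
```

```bash
python3 -m pendant '[[[0,0,0.05],[0,0,0],0],[[0,0,0.1],[0,0,0],0],[[0,0,0.125],[0,0,0],0],[[0,0,0.14],[0,0,0],0],[[0,0,0.152],[0,0,0],0],[[0,0,0.152],[0,0,0],0],[[0,0,0.152],[0,0,0],0]]'
python3 - <<'E'
from h import *
t=eyes.snapshot("top"); s=eyes.snapshot("scene")
a=cv2.resize(t[160:270,240:340],None,fx=4.5,fy=4.5,interpolation=cv2.INTER_CUBIC)
b=cv2.resize(s[150:260,230:305],None,fx=4.5,fy=4.5,interpolation=cv2.INTER_CUBIC)
cv2.imwrite("pics/p1.png",np.hstack([a,b])[:,:,::-1])
E
```

```text
time_s: 2.8
tcp_pos: [0.5489, -0.0854, 0.1452]
ee_rot: [3.141, -0.001, 0.194]
contact_force: [0.8, -0.6, 0.2]
opening: 0.003
finger_force: 0.0
```

View pics/p1.png

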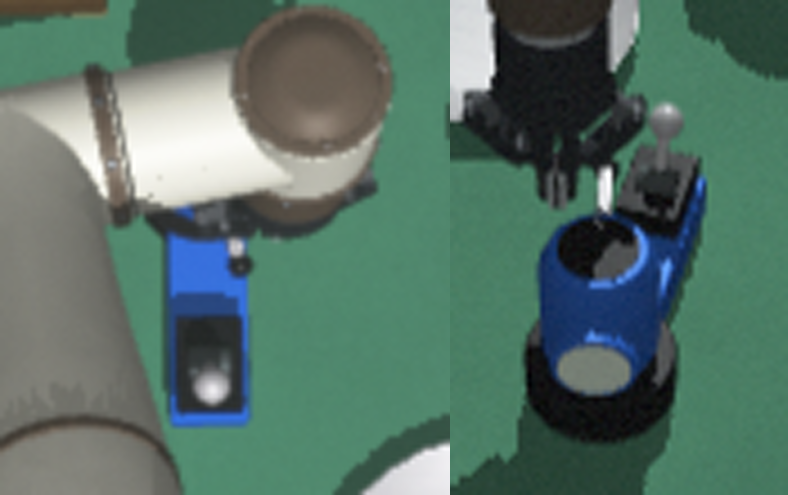

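The scene half (right) shows the shut fingertips at (558,200) just to the -y side of the steel bar at (604,188), clear of the switch. Next I'll work out rows for an arc around the swivel axis.

```bash
python3 - <<'E'
import numpy as np
d=.0195
for f in np.arange(0,1.75,.1): print(round(f,2),np.round([.071-.071*np.cos(f)-d*np.sin(f),-.0344-.071*np.sin(f)+d*np.cos(f)],3))
E
```

```text
0.0 [ 0.    -0.015]
0.1 [-0.002 -0.022]
0.2 [-0.002 -0.029]
0.3 [-0.003 -0.037]
0.4 [-0.002 -0.044]
0.5 [-0.001 -0.051]
0.6 [ 0.001 -0.058]
0.7 [ 0.004 -0.065]
0.8 [ 0.008 -0.072]
0.9 [ 0.012 -0.078]
1.0 [ 0.016 -0.084]
1.1 [ 0.021 -0.089]
1.2 [ 0.027 -0.094]
1.3 [ 0.033 -0.098]
1.4 [ 0.04  -0.101]
1.5 [ 0.047 -0.104]
1.6 [ 0.054 -0.106]
1.7 [ 0.061 -0.107]
```

```bash
python3 -m pendant '[[[0,-0.005,0],[0,0,0],0],[[0,-0.010,0],[0,0,0],0],[[0,-0.015,0],[0,0,0],0],[[-0.002,-0.022,0],[0,0,0.1],0],[[-0.002,-0.029,0],[0,0,0.2],0],[[-0.003,-0.037,0],[0,0,0.3],0],[[-0.002,-0.044,0],[0,0,0.4],0]]'
```

```text
time_s: 3.6
tcp_pos: [0.538, -0.0431, 0.1448]
ee_rot: [3.141, -0.001, -0.211]
contact_force: [0.3, -1.9, 1.9]
opening: -0.0
finger_force: 1.1
```

```bash
python3 - <<'E'
from h import *
s=eyes.snapshot("scene"); t=eyes.snapshot("top")
a=cv2.resize(t[160:270,240:340],None,fx=4.5,fy=4.5,interpolation=cv2.INTER_CUBIC)
b=cv2.resize(s[150:260,230:305],None,fx=4.5,fy=4.5,interpolation=cv2.INTER_CUBIC)
cv2.imwrite("pics/p2.png",np.hstack([a,b])[:,:,::-1])
E
```

```text
(no output)
```

View pics/p2.png

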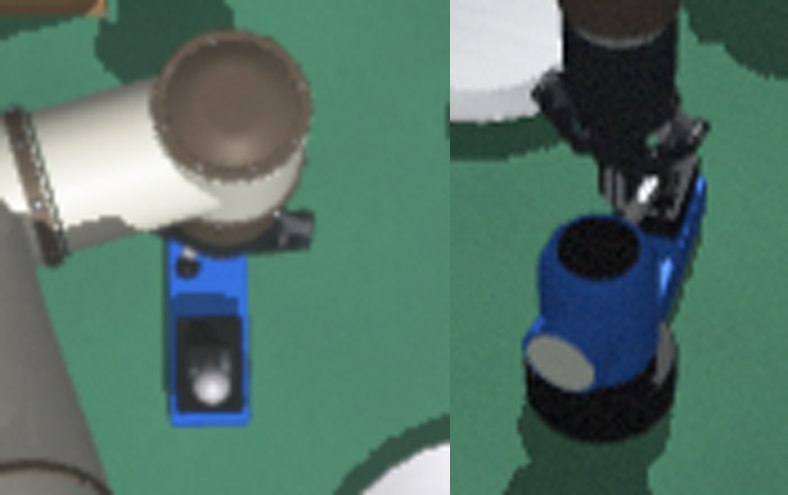

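The scene view shows the lens now at (560,362), swinging toward the plate. The top view has the tail ball at (187,263), and the push is about 2 N. I'll continue along the same arc.

```bash
python3 -m pendant '[[[-0.002,-0.007,0],[0,0,0.1],0],[[-0.002,-0.014,0],[0,0,0.2],0],[[-0.003,-0.022,0],[0,0,0.3],0],[[-0.002,-0.029,0],[0,0,0.4],0],[[-0.001,-0.036,0],[0,0,0.5],0],[[0.001,-0.043,0],[0,0,0.6],0],[[0.004,-0.050,0],[0,0,0.7],0],[[0.008,-0.057,0],[0,0,0.8],0],[[0.012,-0.063,0],[0,0,0.9],0],[[0.016,-0.069,0],[0,0,1.0],0],[[0.021,-0.074,0],[0,0,1.1],0],[[0.027,-0.079,0],[0,0,1.2],0],[[0.027,-0.079,0],[0,0,1.2],0]]'
python3 - <<'E'
from h import *
s=eyes.snapshot("scene"); t=eyes.snapshot("top")
a=cv2.resize(t[160:270,240:340],None,fx=4.5,fy=4.5,interpolation=cv2.INTER_CUBIC)
b=cv2.resize(s[150:260,230:305],None,fx=4.5,fy=4.5,interpolation=cv2.INTER_CUBIC)
cv2.imwrite("pics/p3.png",np.hstack([a,b])[:,:,::-1])
E
```

```text
time_s: 5.0
tcp_pos: [0.5809, 0.0288, 0.1441]
ee_rot: [3.141, -0.0, -1.404]
contact_force: [-1.5, 0.3, -0.0]
opening: -0.001
finger_force: 0.0
```

View pics/p3.png

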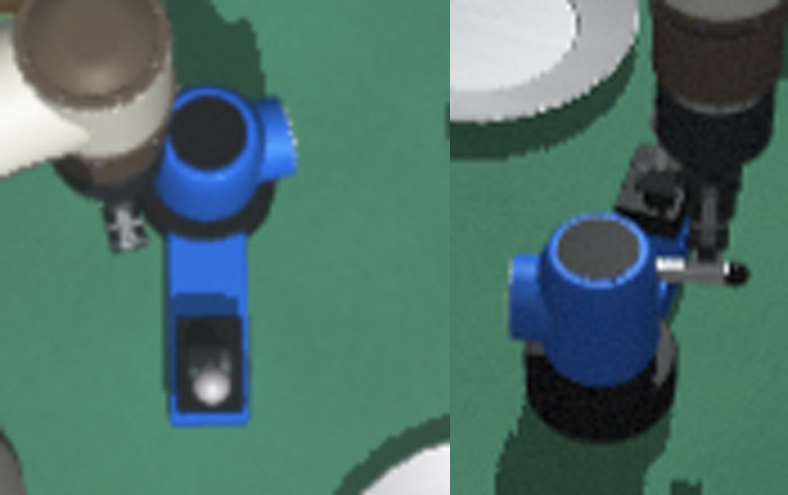

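The head is turned nearly to the target. In the scene half the tail ball is at (738,273) and the disc centre at (600,248). Next I'll compute the yaw.

```bash
cat > yaw.py <<'E'
from h import *
import sys
def meas(n,save=None):
    im=eyes.snapshot(n); 
    return im
s=eyes.snapshot("scene"); t=eyes.snapshot("top")
hs=cv2.cvtColor(s,cv2.COLOR_RGB2HSV)
# tail ball: dark pixels near expected location
def dark(im,x0,y0,x1,y1,v=55):
    g=cv2.cvtColor(im,cv2.COLOR_RGB2HSV)[y0:y1,x0:x1,2]<v
    n,l,st,c=cv2.connectedComponentsWithStats(g.astype(np.uint8))
    return [(st[i,4],c[i]+[x0,y0]) for i in range(1,n) if st[i,4]>5]
A=np.array([.612,-.038]); Pl=np.array([.626,-.333])
print("goal",np.arctan2(*(Pl-A)[::-1]).round(3))
for a,c in dark(s,288,203,300,217): print("scene tail",a,c.round(2),(p:=onz("scene",c,.13)[0]).round(4),"r",np.linalg.norm(p[:2]-A).round(4),"yaw",np.arctan2(*(A-p[:2])[::-1]).round(4))
# disc centre, both views, by low-saturation blob enclosed by blue
for n,im,(x0,y0,x1,y1) in (("scene",s,(245,190,282,222)),("top",t,(274,174,300,205))):
    h=cv2.cvtColor(im,cv2.COLOR_RGB2HSV)[y0:y1,x0:x1]
    m=((h[...,1]<90)&(h[...,2]<110)).astype(np.uint8)
    k,l,st,c=cv2.connectedComponentsWithStats(m); i=1+np.argmax(st[1:,4])
    print(n,"disc",st[i],onz(n,c[i]+[x0,y0],.15).round(4))
E
python3 yaw.py
```

```text
goal -1.523
scene tail 9 [288.78 204.56] [0.576  0.0352 0.13  ] r 0.0816 yaw -1.1137
scene tail 17 [293.24 210.71] [0.5973 0.0535 0.13  ] r 0.0927 yaw -1.4115
scene disc [  9   9  18  13 183] [[ 0.613  -0.0388  0.15  ]]
top disc [  0   0  20  24 236] [[ 0.6155 -0.0334  0.15  ]]
```

```bash
python3 -m pendant '[[[-0.001,-0.004,0],[0,0,0.057],0],[[-0.002,-0.008,0],[0,0,0.114],0],[[-0.002,-0.008,0],[0,0,0.114],0],[[-0.002,-0.008,0],[0,0,0.114],0]]'; python3 -m pendant '[[[0,0.01,0],[0,0,0],0],[[0,0.02,0],[0,0,0],0],[[0,0.03,0],[0,0,0],0],[[0,0.04,0],[0,0,0],0],[[0,0.06,-0.03],[0,0,0],0],[[0,0.06,-0.07],[0,0,0],0],[[0,0.09,-0.1],[0,0,0],0],[[0,0.13,-0.1],[0,0,0],0],[[0,0.13,-0.1],[0,0,0],0]]'; python3 yaw.py; python3 - <<'E'
from h import *
s=eyes.snapshot("scene"); t=eyes.snapshot("top")
a=cv2.resize(t[160:270,240:340],None,fx=4.5,fy=4.5,interpolation=cv2.INTER_CUBIC)
b=cv2.resize(s[150:260,230:305],None,fx=4.5,fy=4.5,interpolation=cv2.INTER_CUBIC)
cv2.imwrite("pics/p4.png",np.hstack([a,b])[:,:,::-1])
E
```

```text
time_s: 5.6
tcp_pos: [0.588, 0.0317, 0.1443]
ee_rot: [3.141, 0.0, -1.519]
contact_force: [-0.4, -1.3, 0.0]
opening: 0.003
finger_force: 0.3
time_s: 6.5
tcp_pos: [0.4537, 0.0246, 0.2451]
ee_rot: [3.141, 0.002, -1.52]
contact_force: [-0.6, 0.2, -0.0]
opening: 0.0
finger_force: 0.0
goal -1.523
scene tail 18 [293.06 212.89] [0.606  0.0547 0.13  ] r 0.0929 yaw -1.5058
scene disc [  9   9  18  13 183] [[ 0.613  -0.0387  0.15  ]]
top disc [  5   8  15  15 183] [[ 0.6127 -0.0396  0.15  ]]
```

View pics/p4.png

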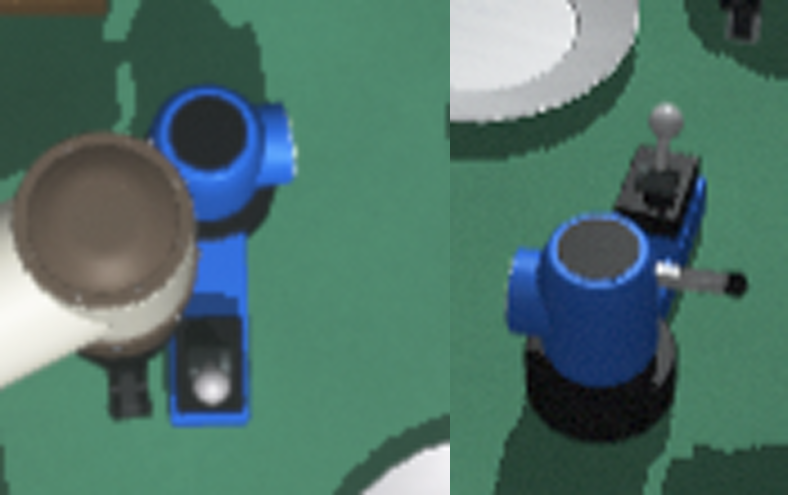

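```bash
python3 -m pendant '[[[0.02,0.04,0],[0,0,0.04],0],[[0.05,0.068,0],[0,0,0.095],0],[[0.05,0.068,0],[0,0,0.095],0],[[0.05,0.068,0],[0,0,0.095],0],[[0.05,0.068,0],[0,0,0.095],0]]'; python3 yaw.py; python3 - <<'E'
from h import *
s=eyes.snapshot("scene"); t=eyes.snapshot("top")
a=cv2.resize(t[165:235,235:305],None,fx=8,fy=8,interpolation=cv2.INTER_CUBIC)
b=cv2.resize(s[190:240,275:303],None,fx=8,fy=8,interpolation=cv2.INTER_CUBIC)
b=cv2.copyMakeBorder(b,0,160,0,0,cv2.BORDER_CONSTANT)
cv2.imwrite("pics/p5.png",np.hstack([a,b])[:,:,::-1])
np.savez("im.npz",s=s,t=t)
E
```

```text
time_s: 7.2
tcp_pos: [0.3942, -0.0276, 0.2443]
ee_rot: [-3.141, -0.0, -1.616]
contact_force: [0.2, 0.6, -0.2]
opening: 0.0
finger_force: 0.0
goal -1.523
scene tail 19 [293.16 212.95] [0.6061 0.055  0.13  ] r 0.0932 yaw -1.5078
scene disc [  9   9  18  13 163] [[ 0.6126 -0.0402  0.15  ]]
top disc [  4   8  16  15 186] [[ 0.6128 -0.0393  0.15  ]]
```

View pics/p5.png

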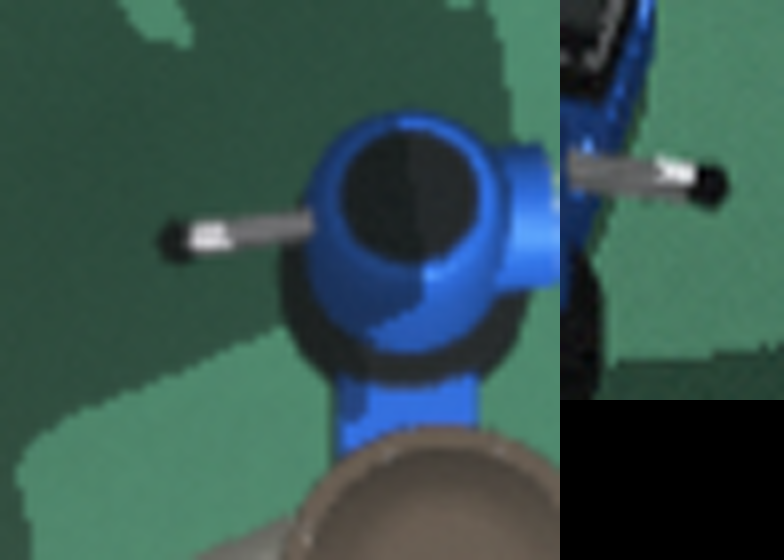

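Top crop: tail ball at (178,242), disc centre at (410,196), bar running (305,224)→(200,237). Scene crop: ball at (710,185).

```bash
python3 - <<'E'
from h import *
T=lambda x,y:((x+.5)/8-.5+235,(y+.5)/8-.5+165)
S=lambda x,y:((x-560+.5)/8-.5+275,(y+.5)/8-.5+190)
b=onz("top",[T(178,242),T(200,237),T(305,224)],.13)[:,:2]; d=onz("top",[T(410,196)],.15)[0,:2]
sb=onz("scene",[S(710,185)],.13)[0,:2]
Y=lambda v:np.arctan2(v[1],v[0]).round(3)
print(b.round(4),d.round(4),sb.round(4),"bar",Y(b[2]-b[1]),"top-axis",Y(d-b[0]),"mean",Y(np.array([.6127,-.0393])-(b[0]+sb)/2), "goal",Y(np.array([.626,-.333])-[.6127,-.0393]))
# bar line from top image: bright low-sat pixels
t=np.load("im.npz")["t"]; h=cv2.cvtColor(t,cv2.COLOR_RGB2HSV).astype(int); 
m=(h[...,1]<60)&(h[...,2]>80); m[:186]=0;m[201:]=0;m[:,:257]=0;m[:,275:]=0
ys,xs=np.nonzero(m); c=[ys[xs==x].mean() for x in np.unique(xs)]
P=onz("top",np.c_[np.unique(xs),c],.137)[:,:2]; print(len(P)); f=np.polyfit(P[:,1],P[:,0],1); print("barfit",Y(np.array([-f[0],-1])),"x at axis",np.polyval(f,-.0393).round(4))
E
```

```text
[[0.605  0.0539]
 [0.6065 0.045 ]
 [0.6093 0.0027]] [ 0.6127 -0.0394] [0.605  0.0553] bar -1.506 top-axis -1.489 mean -1.489 goal -1.526
16
barfit -1.488 x at axis 0.611
```

The head yaw estimates are -1.49 to -1.506 and the goal is -1.526, so it is short by about 0.03 rad, or 2 mm at the contact point. I'll give it a small extra nudge before the switch.

```bash
python3 -m pendant '[[[-0.03,-0.05,0],[0,0,-0.04],0],[[-0.05,-0.1,0],[0,0,-0.09],0],[[-0.067,-0.145,0],[0,0,-0.09],0],[[-0.067,-0.145,0],[0,0,-0.09],0],[[-0.067,-0.145,0],[0,0,-0.09],0],[[-0.067,-0.145,0.04],[0,0,-0.09],0],[[-0.067,-0.145,0.08],[0,0,-0.09],0],[[-0.067,-0.145,0.1],[0,0,-0.09],0],[[-0.067,-0.145,0.1],[0,0,-0.09],0],[[-0.068,-0.16,0.1],[0,0,-0.09],0],[[-0.068,-0.175,0.1],[0,0,-0.09],0],[[-0.069,-0.185,0.1],[0,0,-0.09],0],[[-0.069,-0.19,0.1],[0,0,-0.09],0],[[-0.069,-0.19,0.1],[0,0,-0.09],0],[[-0.069,-0.19,0.1],[0,0,-0.09],0]]'
```

```text
time_s: 8.9
tcp_pos: [0.5854, 0.0323, 0.1446]
ee_rot: [3.141, 0.0, -1.526]
contact_force: [-0.8, 0.8, -0.2]
opening: -0.003
finger_force: 0.0
```

Now x goes from 0.5854 to 0.590: 4.6 mm along tool -y. Then back off.

```bash
python3 -m pendant '[[[0,-0.002,0],[0,0,0],0],[[0,-0.0035,0],[0,0,0],0],[[0,-0.0047,0],[0,0,0],0],[[0,-0.0047,0],[0,0,0],0],[[0,-0.0047,0],[0,0,0],0]]'; python3 -m pendant '[[[0,0.01,0],[0,0,0],0],[[0,0.025,0],[0,0,0],0],[[0,0.045,0],[0,0,0],0],[[0,0.045,-0.04],[0,0,0],0],[[0,0.045,-0.08],[0,0,0],0],[[0,0.045,-0.1],[0,0,0],0],[[0.03,0.09,-0.1],[0,0,0.05],0],[[0.05,0.14,-0.1],[0,0,0.09],0],[[0.065,0.19,-0.1],[0,0,0.09],0],[[0.065,0.2,-0.1],[0,0,0.09],0],[[0.065,0.2,-0.1],[0,0,0.09],0],[[0.065,0.2,-0.1],[0,0,0.09],0]]'; python3 yaw.py; python3 - <<'E'
from h import *
t=eyes.snapshot("top"); h=cv2.cvtColor(t,cv2.COLOR_RGB2HSV).astype(int)
Y=lambda v:np.arctan2(v[1],v[0]).round(3)
m=(h[...,1]<60)&(h[...,2]>80); m[:186]=0;m[201:]=0;m[:,:257]=0;m[:,275:]=0
ys,xs=np.nonzero(m); c=[ys[xs==x].mean() for x in np.unique(xs)]
P=onz("top",np.c_[np.unique(xs),c],.137)[:,:2]; print(len(P)); f=np.polyfit(P[:,1],P[:,0],1); print("barfit",Y(np.array([-f[0],-1])),"x at axis",np.polyval(f,-.0393).round(4))
E
```

```text
time_s: 9.4
tcp_pos: [0.5904, 0.0327, 0.1443]
ee_rot: [3.141, 0.0, -1.526]
contact_force: [-0.9, 1.0, 1.0]
opening: -0.002
finger_force: 0.8
time_s: 10.6
tcp_pos: [0.3938, -0.0413, 0.2449]
ee_rot: [-3.139, 0.001, -1.616]
contact_force: [0.9, -0.9, -0.6]
opening: -0.0
finger_force: 0.0
goal -1.523
scene tail 17 [293.12 213.71] [0.6091 0.0555 0.13  ] r 0.0935 yaw -1.5399
scene disc [  9   9  18  12 163] [[ 0.612  -0.0397  0.15  ]]
top disc [  4   8  16  15 188] [[ 0.6126 -0.039   0.15  ]]
16
barfit -1.539 x at axis 0.6105
```

The head now reads about -1.51 to -1.54, against a goal of -1.525, so that is good. Next is the switch: lower behind the ball and push along foot +x.

```bash
python3 -m pendant '[[[-0.012,0.005,0],[0,0,0],0],[[-0.012,0.005,0.04],[0,0,0],0],[[-0.012,0.005,0.08],[0,0,0],0],[[-0.012,0.005,0.11],[0,0,0],0],[[-0.012,0.005,0.125],[0,0,0],0],[[-0.012,0.005,0.125],[0,0,0],0],[[-0.012,-0.005,0.125],[0,0,0],0],[[-0.012,-0.014,0.125],[0,0,0],0],[[-0.012,-0.02,0.125],[0,0,0],0],[[-0.012,-0.026,0.125],[0,0,0],0],[[-0.012,-0.032,0.125],[0,0,0],0],[[-0.012,-0.038,0.125],[0,0,0],0],[[-0.012,-0.044,0.125],[0,0,0],0],[[-0.012,-0.05,0.125],[0,0,0],0],[[-0.012,-0.055,0.125],[0,0,0],0],[[-0.012,-0.06,0.125],[0,0,0],0],[[-0.012,-0.062,0.125],[0,0,0],0],[[-0.012,-0.062,0.125],[0,0,0],0]]'
```

```text
time_s: 12.55
tcp_pos: [0.4566, -0.032, 0.1191]
ee_rot: [-3.141, 0.0, -1.616]
contact_force: [-0.2, -0.4, -1.0]
opening: 0.002
finger_force: 0.1
```

```bash
python3 -m pendant '[[[0,-0.001,0],[0,0,0],0],[[0,-0.002,0],[0,0,0],0],[[0,-0.003,0],[0,0,0],0],[[0,-0.003,0],[0,0,0],0]]'; python3 -m pendant '[[[0,-0.001,0],[0,0,0],0],[[0,-0.002,0],[0,0,0],0],[[0,-0.002,0],[0,0,0],0]]'
```

```text
time_s: 12.95
tcp_pos: [0.4591, -0.0323, 0.1192]
ee_rot: [3.141, -0.0, -1.616]
contact_force: [-2.0, 0.4, -0.8]
opening: 0.001
finger_force: 0.6
time_s: 13.25
tcp_pos: [0.4606, -0.0324, 0.1192]
ee_rot: [3.14, -0.0, -1.616]
contact_force: [-4.2, 0.8, -0.9]
opening: 0.003
finger_force: 1.7
```

```bash
python3 -m pendant '[[[0,-0.001,0],[0,0,0],0],[[0,-0.002,0],[0,0,0],0],[[0,-0.002,0],[0,0,0],0]]'
```

```text
time_s: 13.55
tcp_pos: [0.461, -0.0325, 0.119]
ee_rot: [3.136, -0.001, -1.616]
contact_force: [-7.3, 2.3, 4.4]
opening: -0.001
finger_force: 4.0
```

The lever is at its stop: the force is rising and the tool has stalled. I'll back off, raise and look.

```bash
python3 -m pendant '[[[0,0.01,0],[0,0,0],0],[[0,0.03,0],[0,0,0],0],[[0,0.05,0],[0,0,0],0],[[0,0.07,0],[0,0,0],0],[[0,0.07,-0.04],[0,0,0],0],[[0,0.07,-0.08],[0,0,0],0],[[0,0.07,-0.13],[0,0,0],0],[[-0.05,0.07,-0.13],[0,0,0],0],[[-0.1,0.07,-0.13],[0,0,0],0],[[-0.15,0.07,-0.13],[0,0,0],0],[[-0.15,0.07,-0.13],[0,0,0],0],[[-0.15,0.07,-0.13],[0,0,0],0]]'; python3 yaw.py; python3 - <<'E'
from h import *
s=eyes.snapshot("scene"); t=eyes.snapshot("top")
a=cv2.resize(t[150:270,240:400],None,fx=3,fy=3,interpolation=cv2.INTER_CUBIC)
b=cv2.resize(s[160:250,235:305],None,fx=4,fy=4,interpolation=cv2.INTER_CUBIC)
cv2.imwrite("pics/p6.png",np.hstack([a,b])[:,:,::-1])
E
```

```text
time_s: 14.75
tcp_pos: [0.4004, 0.122, 0.2497]
ee_rot: [-3.139, 0.001, -1.613]
contact_force: [0.5, -0.3, 0.3]
opening: -0.003
finger_force: 0.0
goal -1.523
scene tail 18 [293.   213.67] [0.609  0.0551 0.13  ] r 0.0932 yaw -1.539
scene disc [  9   9  18  13 182] [[ 0.6129 -0.0387  0.15  ]]
top disc [  5   8  15  15 181] [[ 0.6127 -0.0397  0.15  ]]
```

View pics/p6.png

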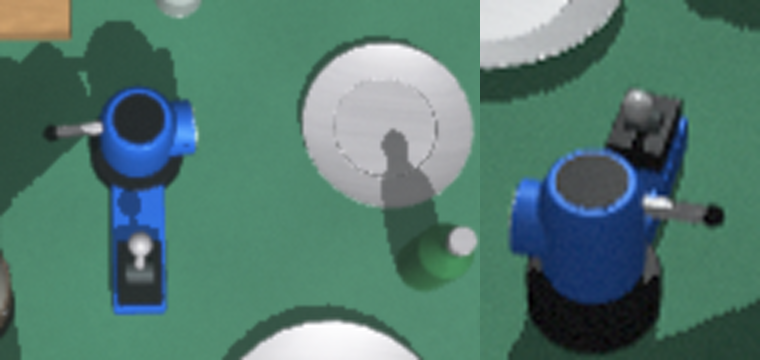

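The lamp faces the plate and the toggle ball is at (140,244) in the top half, leaning toward the head. I'll check the distance and then hand in.

```bash
python3 - <<'E'
from h import *
p=onz("top",[(286.3,231.0)],.106)[0]; d=np.linalg.norm(p[:2]-[.6127,-.0393]); print(p.round(4),d)
if d<.129: print(robot.job_done())
E
```

```text
[ 0.4859 -0.0333  0.106 ] 0.1268970829986628
the job is handed in; nothing more can be done
None
```

The lamp faces the middle of the 200 mm plate to within about 1–2° by camera, the switch was then pushed fully on (ball 127 mm from the axis, 126 nominal), and the job was handed in after about 15 s with the robot clear.

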